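Set out the drone charging line-up

ROBOT

A 7-joint arm with a two-finger parallel gripper is mounted at the origin on the work surface. World frame = base frame: x ahead of the robot, y to its left, z up, the work surface at z = 0. Lengths are in m, angles in degrees, forces in N, time in s.
With the tool pointing down it reaches from about 0.35 to 0.9 m from the base axis. Payload 7.2 kg.
Tool frame: the origin (TCP) lies between the finger pads; the fingertips stand 14 mm ahead of it and the grasp point (between the pads) lies 5 mm behind it (arm.tip_reach is the z of the fingertips in the tool frame, in m); z points along the fingers, y is the line along which they close (so a half turn about z gives the same grasp; the last joint's range is limited). The gripper opens to 85 mm and grips with 20 to 120 N. Pads are 22 mm wide; open, the fingers measure 114 mm over their backs; the gripper's body (76 mm by 85 mm) begins 54 mm behind the grasp point. The pads swing forward as they close: fully open they stand 13 mm farther back than shut.
Start: joints at [-70.714, 23.554, -0.728, 91.456, 0.321, 64.991, -4.71], TCP at [0.246, 0.574, 0.245] pointing down, gripper open.
Joint ranges: [-169.25, 169.25], [-16.82, 113.86], [-84.01, 82.57], [7.8, 145.47], [-59.2, 239.2], [7.22, 106.19], [-163.78, 163.78]. Speed limits (degrees/s): [136.94, 136.94, 172.46, 172.46, 180, 180, 180].

INTERFACE

Orientations are given as a 3x3 rotation matrix whose columns are the frame's x, y, z axes.
In Python, from rig import arm, imaging, status, close_job gives the robot as it stands (arm), with the cameras (imaging), the job as plain functions and the readings (status).
- The arm moves only by the shell command python3 nudge.py 'ROWS' [FORCE]. ROWS is rows parted by semicolons, their numbers by spaces, 1 to 20 of them, each of 7 numbers: dx, dy, dz in m, then a rotation vector rx, ry, rz in degrees, then the finger opening in m; each row is the pose to reach, as a shift and turn from the pose commanded when the command began, along the tool's axes at that moment; what a row does not reach only later rows make up. A row lasts 1/12 s, in which the tool goes at most 0.0417 m and 7.16 degrees, less where a joint would pass 70% of its speed; a pose out of reach is approached as far as the arm can. The fingers move at their own pace and stop on an object; FORCE is the grip in N (left out, the last holds). Time passes only in rows, so rows that do not move let the fingers close. It prints the time, the measured TCP pose, the force, the opening and the grip force at its end.
- status.get_state(): the state, without advancing time (a new reading comes with each control period).
- imaging.camera(name): name is "scene" or "top" or "wrist"; returns a dict with "image" (400x640x3 uint8, red, green, blue), "mtx" (3x3 intrinsics, pixels), "R" (3x3) and "t" (3): a world point X has camera coordinates R X + t. Camera axes: x right, y down, z forward; pixel columns grow to the right and rows downward; lengths in m; the calibration is good to about 2 mm. A picture is of the moment at which its call begins. There is no depth.
- close_job(): hands the job in; it is judged then, once.
The state is a dict: "t": time; "joint_positions": joint angles; "joint_vel": joint speeds; "effort": joint torques, N m; "tcp_pos": TCP position; "orientation": TCP orientation; "ft_force": force on the tool from outside, world axes, zero at the start; "wrist_torque": the same for the moment, N m; "gripper_width": finger opening in m; "grip_force": force on a finger pad.
Only numpy, scipy, OpenCV 4.12 (cv2) and the standard library are available. Lean on these libraries where they do the work, as an engineer would, in place of code of your own. Each camera call takes 0.05 s, during which the arm holds its last target. There are 200 camera calls.

TASK

Press the small orange-topped battery down into the charger's pocket until it clicks fully home, and lay the red-banded flight battery flat midway between the charger and the handheld controller, its length parallel to the controller's long side. Lay the blue-banded flight battery behind the red one (on the side away from the robot), end to end in line with it with about a finger's width (20 mm) between them, and stand the strobe light upright on the middle of the blue one's top. Leave the yellow-banded battery, the mug and the roll of tape where they are.

Things in the scene. Friction and masses are not known exactly. Their poses are not given: they have to be found in the camera images.
- charger: Fixed charger, black with grey top, 86 x 76 x 45 mm. Origin: underside centre, below the pocket's middle; x away from robot (+-0.15 rad), z up. Pocket 40 (x) x 28 (y), floor at z=15; 45 deg funnel from 56 x 44 at z=45 to the pocket at z=37. Sprung balls in its x walls at z=29 stop the stick battery 17 mm above the floor; 6-10 N pushes it past, then it clicks home on the floor.
- controller: Fixed handheld controller: grey slab 120 (x) x 84 (y) x 36 mm (over its two stub sticks), dark blue screen. Origin: underside centre; x along its long side, away from the robot, parallel to the charger's x; z up. It stands left or right of the charger, along the charger's y, 280 mm centre to centre; nothing lies between them at the start.
- red_battery: Red-banded flight battery: black block with a broad red band (small white button on top) round its middle, 76 (x) x 52 (y) x 40 (z) mm, about 0.3 kg, lying flat. Origin: centre of its underside; x along its length, z up; either end may lead. Starts nearest the robot, in the row of loose things.
- blue_battery: Blue-banded flight battery: black block with a broad blue band (small white button on top) round its middle, 76 (x) x 52 (y) x 40 (z) mm, about 0.3 kg, lying flat. Origin: centre of its underside; x along its length, z up; either end may lead. Starts nearest the robot, in the row of loose things.
- yellow_battery: Bystander, to be left alone. Yellow-banded flight battery: black block with a broad yellow band (small white button on top) round its middle, 76 (x) x 52 (y) x 40 (z) mm, about 0.3 kg, lying flat. Origin: centre of its underside; x along its length, z up; either end may lead. Starts nearest the robot, in the row of loose things.
- stick_battery: Small stick battery, grey with orange top, upright: 36 (x) x 24 (y) x 84 (z) mm, 0.09 kg; foot edges rounded, a groove across each x face 8-20 mm above the foot. Origin: underside centre; z up. Goes foot down into the pocket, x along the charger's x, either way round, 2 mm play a side; home, its top stands at 99 mm. Keep hold while pressing: let go half-way, it leans.
- strobe: Strobe light: white disc-shaped base 36 mm across and 20 mm high with a bright green dome, 30 mm high overall, 0.05 kg, standing upright. Origin: centre of its underside; z up.
- tape: Bystander, to be left alone. Roll of brown tape lying flat, 90 mm across, 24 mm high. Origin: centre of its underside.
- mug: Bystander, to be left alone. Dark grey mug, 78 mm across, 90 mm high, handle at its +y. Origin: centre of its underside.

How it is judged (in metres and radians):
At the end, for the whole second after the job is handed in: Stick home in charger (3.5 mm high, 6 mm off). Red flat, midway (15 mm along the row, 18 across), parallel 0.2 rad. Blue flat behind it: gap 6-40 mm, 16 mm sideways, 0.2 rad. Strobe upright on blue within 13 mm. Yellow, tape, mug within 20 mm of their starts. All released, at rest (horizontal distance between stick_battery and charger below 0.006 m and z of stick_battery in the frame of charger between 0.012 and 0.0185 m and angle between each of stick_battery, red_battery, blue_battery, strobe's own z axis and vertical below 0.1 rad and linear speed of each of stick_battery, red_battery, blue_battery, strobe below 0.02 m/s and angular speed of each of stick_battery, red_battery, blue_battery, strobe below 0.2 rad/s and x of red_battery in the frame of charger between -0.018 and 0.018 m and (y of red_battery in the frame of charger between 0.125 and 0.155 m or y of red_battery in the frame of charger between -0.155 and -0.125 m) and horizontal distance between red_battery and controller below 0.158 m and angle between the x axis of red_battery and the x axis of controller, either way round below 0.2 rad and height (world z) of red_battery between -0.003 and 0.004 m and y of blue_battery in the frame of red_battery between -0.016 and 0.016 m and (x of blue_battery in the frame of red_battery between 0.082 and 0.116 m or x of blue_battery in the frame of red_battery between -0.116 and -0.082 m) and x of blue_battery in the frame of charger above 0.06 m and angle between the x axis of blue_battery and the x axis of red_battery, either way round below 0.2 rad and height (world z) of blue_battery between -0.003 and 0.004 m and horizontal distance between strobe and blue_battery below 0.013 m and z of strobe in the frame of blue_battery between 0.037 and 0.043 m and distance of each of yellow_battery, tape, mug from where it was at the start of the episode below 0.02 m); the robot touches nothing.
It fails at once if the yellow-banded battery is moved by more than 20 mm (distance of yellow_battery from where it was at the start of the episode above 0.02 m).
It fails at once if the roll of tape is moved by more than 20 mm (distance of tape from where it was at the start of the episode above 0.02 m).
It fails at once if the mug is moved by more than 20 mm (distance of mug from where it was at the start of the episode above 0.02 m).
It also fails if it takes over 109 s, if anything falls off the work surface, if the arm or the gripper's body presses on something with over 40 N, if the wrist force passes 120 N, or if a joint passes its speed limit or range.

## Working session

There is one attempt and no reset: what is moved stays moved. The work goes in short steps, Python scripts to look and compute and a shell command to move; the robot and the scene stay as the last step left them, time stands still between calls to the robot, and variables do not carry over. Pictures are saved under pics/ and viewed, at most 14 in all, crops included, and the job is handed in when it is done.

```bash
ls; mkdir -p pics; python3 - <<'E'
from rig import arm, imaging, status, close_job
import cv2,numpy as np
s=status.get_state();print(s['t'],s['tcp_pos'],s['orientation'],arm.tip_reach)
for n in("top","scene"):
    c=imaging.camera(n);cv2.imwrite(f'pics/{n}0.png',c['image'][:,:,::-1]);print(n,c['mtx'].tolist(),c['R'].tolist(),c['t'])
E
```

```text
nudge.py
pics
rig.py
0.0 [0.24600138 0.57402839 0.2444562 ] [[-9.19196485e-01  3.93798877e-01 -5.16588014e-04]
 [ 3.93799195e-01  9.19195213e-01 -1.53459954e-03]
 [-1.29478345e-04 -1.61403044e-03 -9.99998689e-01]] 0.014
top [[481.4168760949716, 0.0, 318.4630031448076], [0.0, 481.4168760949716, 200.59381002159236], [0.0, 0.0, 1.0]] [[0.02310589053500008, -0.9995946513871323, 0.016632821192514458], [-0.9947874718610926, -0.024641222207050558, -0.09894794589256882], [0.09931769052289001, -0.014259841737562224, -0.9949535935222403]] [-0.03405038  0.50873812  1.26652752]
scene [[365.0542529155409, 0.0, 322.6189840053557], [0.0, 365.0542529155409, 203.34782783203366], [0.0, 0.0, 1.0]] [[0.5850698724324644, 0.8108586378156398, -0.014195557460876921], [0.6003588188927859, -0.444820251643917, -0.6646083299997838], [-0.5452178765865245, 0.38031988273978995, -0.7470570619726943]] [-0.2959946  -0.27448185  1.20481349]
```

View pics/top0.png

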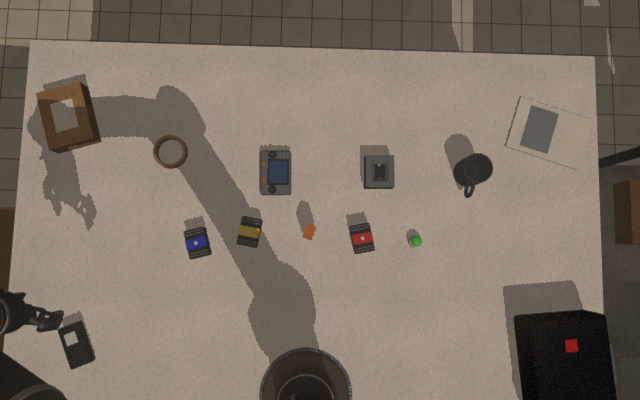

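View pics/scene0.png

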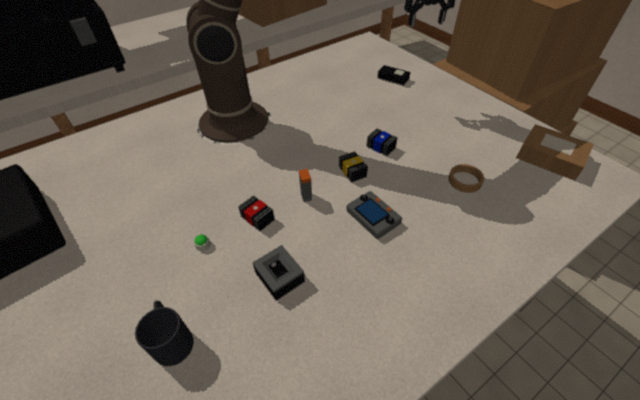

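The top view shows the controller at (275,172), charger (378,171), blue (198,242), yellow (250,232), stick (309,231), red (361,238), strobe (416,240), tape (170,152) and mug (472,168). The scene view agrees with this layout.

```bash
cat > h.py <<'E'
import cv2,numpy as np
from rig import arm, imaging, status, close_job
HS={'red':((0,8),(172,180)),'blue':((108,128),),'yellow':((18,32),),'orange':((5,16),),'green':((45,80),),'screen':((100,115),)}
def mask(img,col,smin=130,vmin=50):
    h=cv2.cvtColor(img,cv2.COLOR_RGB2HSV)
    return sum(cv2.inRange(h,(a,smin,vmin),(b,255,255)) for a,b in HS[col])
def ray(c,uv,z):
    d=c['R'].T@np.linalg.inv(c['mtx'])@np.array([uv[0],uv[1],1.]);o=-c['R'].T@c['t']
    return o+d*(z-o[2])/d[2]
def proj(c,X):
    p=c['mtx']@(c['R']@np.array(X,float)+c['t']);return p[:2]/p[2]
def blobs(c,m,z,amin=15):
    """(area px, pixel centre, world rect corners on plane z -> centre, sides mm, long axis deg)"""
    out=[]
    for k in cv2.findContours(m,cv2.RETR_EXTERNAL,cv2.CHAIN_APPROX_NONE)[0]:
        a=cv2.contourArea(k)
        if a<amin: continue
        P=np.array([ray(c,p[0],z)[:2] for p in k],np.float32)
        (cx,cy),(w,h),an=cv2.minAreaRect(P*1000)
        if w<h:w,h,an=h,w,an+90
        out.append((a,k.mean(0)[0].round(),np.round([cx,cy],1),np.round([w,h],1),round((an+90)%180-90,1)))
    return sorted(out,key=lambda o:-o[0])
def tool(p):
    s=status.get_state();return s['orientation'].T@(np.array(p)-s['tcp_pos'])
E
python3 - <<'E'
from h import *
c=imaging.camera('top')
for col,z in(('red',.04),('blue',.04),('yellow',.04),('orange',.084),('green',.03),('screen',.03)):
    print(col,*blobs(c,mask(c['image'],col),z),sep='\n ')
for n,uv in(('charger',(378,171)),('ctrl',(275,172))): print(n,ray(c,uv,.04))
h=cv2.cvtColor(c['image'],cv2.COLOR_RGB2HSV)
for uv in((361,230),(361,242),(198,236),(250,232),(309,231),(416,240),(279,172),(378,160)):print(uv,h[uv[1],uv[0]])
E
```

```text
red
 (176.0, array([362., 238.]), array([ 412.2, -138.2]), array([53. , 26.5]), -78.4)
 (150.0, array([571., 345.]), array([ 146.2, -686.7]), array([34. , 33.8]), -84.4)
blue
 (156.0, array([196., 242.]), array([390.1, 297.3]), array([50.9, 24.5]), -73.7)
yellow
 (178.5, array([249., 231.]), array([422.3, 159.4]), array([54.6, 26.2]), 80.1)
orange
 (642.5, array([ 61., 105.]), array([726.5, 644.7]), array([118.4, 116.6]), 16.7)
 (112.5, array([309., 231.]), array([425.3,   1.2]), array([35.9, 23.6]), -20.3)
green
 (50.5, array([416., 241.]), array([ 407.4, -283.9]), array([21.5, 21.2]), -88.7)
screen
charger [ 0.59145384 -0.17908209  0.04      ]
ctrl [0.5816598  0.09593644 0.04      ]
(361, 230) [15 64 48]
(361, 242) [  2 175 140]
(198, 236) [161  43  47]
(250, 232) [ 20 132 108]
(309, 231) [  9 171 151]
(416, 240) [ 58 133 142]
(279, 172) [109  83  77]
(378, 160) [ 8 26 77]
```

```bash
R='-0.46 -0.48 -0.155 0 0 -23.2 0.085'; python3 nudge.py '-0.46 -0.48 -0.155 0 0 -23.2 0.085;-0.46 -0.48 -0.155 0 0 -23.2 0.085;-0.46 -0.48 -0.155 0 0 -23.2 0.085;-0.46 -0.48 -0.155 0 0 -23.2 0.085;-0.46 -0.48 -0.155 0 0 -23.2 0.085;-0.46 -0.48 -0.155 0 0 -23.2 0.085;-0.46 -0.48 -0.155 0 0 -23.2 0.085;-0.46 -0.48 -0.155 0 0 -23.2 0.085;-0.46 -0.48 -0.155 0 0 -23.2 0.085;-0.46 -0.48 -0.155 0 0 -23.2 0.085;-0.46 -0.48 -0.155 0 0 -23.2 0.085;-0.46 -0.48 -0.155 0 0 -23.2 0.085;-0.46 -0.48 -0.155 0 0 -23.2 0.085;-0.46 -0.48 -0.155 0 0 -23.2 0.085;-0.46 -0.48 -0.155 0 0 -23.2 0.085;-0.46 -0.48 -0.155 0 0 -23.2 0.085;-0.46 -0.48 -0.155 0 0 -23.2 0.085;-0.46 -0.48 -0.155 0 0 -23.2 0.085;-0.46 -0.48 -0.155 0 0 -23.2 0.085;-0.46 -0.48 -0.155 0 0 -23.2 0.085'
python3 - <<'E'
from h import *
c=imaging.camera('wrist');cv2.imwrite('pics/w1.png',c['image'][:,:,::-1])
print(-c['R'].T@c['t'],c['R'].round(2),c['mtx'][0,0],status.get_state()['orientation'].round(3))
E
```

```text
t: 1.82
tcp_pos: [0.4796, -0.0467, 0.3997]
orientation: [[-1.0, -0.001, -0.001], [-0.001, 1.0, 0.001], [0.001, 0.001, -1.0]]
ft_force: [-0.1, 0.8, 0.6]
gripper_width: 0.0851
grip_force: 0.0
[ 0.4037969  -0.04687188  0.52905962] [[-0.    1.    0.  ]
 [ 0.95  0.    0.3 ]
 [ 0.3   0.   -0.95]] 277.5429670623003 [[-1.    -0.002 -0.001]
 [-0.002  1.     0.   ]
 [ 0.001  0.    -1.   ]]
```

View pics/w1.png

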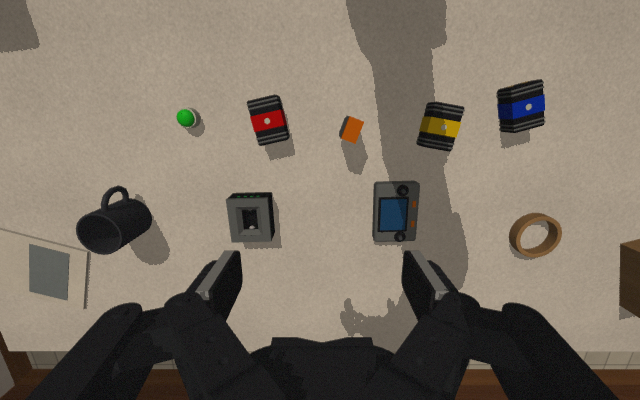

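The wrist view shows every object: green (186,118), red (267,120), stick (351,130), yellow (440,126), blue (521,106), charger (250,218), controller (396,211). Next I'll enlarge the charger and controller to get their corners.

```bash
python3 - <<'E'
from h import *
im=cv2.imread('pics/w1.png')[175:255,220:430]
cv2.imwrite('pics/w1c.png',cv2.resize(im,None,fx=3.8,fy=3.8,interpolation=cv2.INTER_CUBIC))
c=imaging.camera('wrist')
for col,z in(('red',.04),('blue',.04),('yellow',.04),('orange',.084),('green',.03)):
    print(col,*blobs(c,mask(c['image'],col),z,60),sep='\n ')
HS['screen']=((95,120),)
print(*blobs(c,mask(c['image'],'screen',60,40),.03,100),sep='\n')
E
```

```text
red
 (524.5, array([268., 120.]), array([ 414.3, -137.4]), array([57.1, 27.7]), -77.4)
blue
 (687.5, array([521., 108.]), array([394. , 287.1]), array([75.1, 28.9]), -77.0)
yellow
 (579.5, array([440., 126.]), array([423.5, 154.2]), array([66.3, 27.8]), 80.5)
orange
 (1575.5, array([532., 235.]), array([604.8, 327. ]), array([91., 76.]), 56.9)
 (1139.0, array([480., 387.]), array([950.9, 299.5]), array([113.3,  81.2]), -89.9)
 (957.5, array([621., 381.]), array([937.1, 593. ]), array([144.9,  68.9]), 45.7)
 (498.5, array([164., 380.]), array([ 934.8, -379.9]), array([81.5, 55.2]), 86.9)
 (348.5, array([352., 129.]), array([4.269e+02, 4.000e-01]), array([35.9, 24.9]), -19.9)
 (273.0, array([ 33., 377.]), array([ 931.6, -648.6]), array([87.9, 32.1]), -55.7)
 (97.5, array([633., 249.]), array([636.2, 505. ]), array([40.5, 28.5]), 19.0)
green
 (207.0, array([185., 117.]), array([ 410.3, -281.7]), array([27.9, 27. ]), 41.7)
(742.5, array([392., 214.]), array([587.6,  89.3]), array([63.6, 49.3]), 0.8)
(708.5, array([521., 108.]), array([394. , 293.3]), array([78.5, 30.6]), -78.0)
```

View pics/w1c.png

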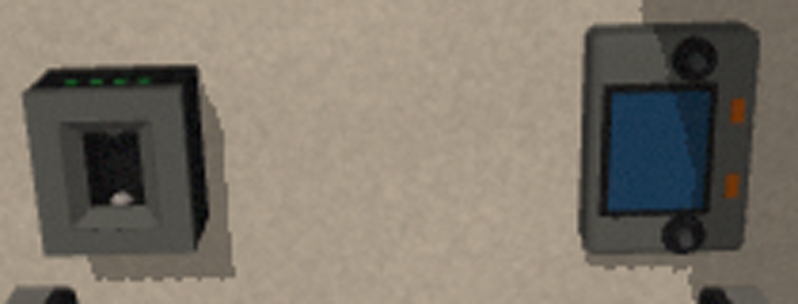

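```bash
python3 - <<'E'
from h import *
c=imaging.camera('wrist')
def quad(pts,z):
    P=np.array([ray(c,(p[0]/3.8+220-.37,p[1]/3.8+175-.37),z)[:2] for p in pts])*1000
    r=cv2.minAreaRect(P.astype(np.float32));v=(P[2]+P[3]-P[0]-P[1])/2;w=(P[1]+P[2]-P[0]-P[3])/2
    print(P.mean(0).round(1),np.linalg.norm(v).round(1),np.linalg.norm(w).round(1),np.degrees(np.arctan2(v[1],v[0])).round(1),np.degrees(np.arctan2(w[1],w[0])).round(1))
    return P.mean(0)
a=quad([(24,92),(183,88),(197,253),(44,255)],.045)
quad([(62,123),(162,123),(163,226),(77,228)],.045)
for z in(.02,.026,.03):
    b=quad([(587,28),(758,30),(743,250),(582,250)],z);d=b-a;print(np.linalg.norm(d),np.degrees(np.arctan2(d[1],d[0]))-90)
# top view charger quick: bright-top segmentation
t=imaging.camera('top');im=cv2.cvtColor(t['image'],cv2.COLOR_RGB2GRAY)
print(im[171,355:402],im[145:200,370],sep='\n')
E
```

```text
[ 594.2 -181.2] 86.4 76.8 1.3 91.3
[ 595.2 -179.4] 54.9 45.8 -0.1 90.8
[586.3  97.6] 120.2 85.0 2.3 89.8
278.95888562946084 1.6311780204391368
[584.1  95.9] 118.8 84.0 2.3 89.8
277.3300674176555 2.0853532945008766
[582.7  94.8] 117.8 83.4 2.3 89.8
276.25396465612477 2.3910997428510683
[ 71  75  71  71  70  74  73  71  72  69  71  72  69  73  72  71  71  70
  61  45  44  57  62  64  66  65  64  65  65  68  67  65  67  68  64  69
  87  59  48  49  64 136 164 166 167 167 164]
[57 59 58 57 61 64 61 61 61 62 67 63 64 66 68 65 64 67 65 67 70 68 68 71
 70 72 71 72 76 73 71 73 76 76 76 74 75 66 54 47 47 46 50 60 61 64 64 66
 67 64 64 68 65 64 63]
```

```bash
python3 nudge.py '0.067 -0.091 0.28 0 0 -12 0.085;0.067 -0.091 0.28 0 0 -12 0.085;0.067 -0.091 0.28 0 0 -12 0.085;0.067 -0.091 0.28 0 0 -12 0.085;0.067 -0.091 0.28 0 0 -12 0.085;0.067 -0.091 0.28 0 0 -12 0.085;0.067 -0.091 0.28 0 0 -12 0.085;0.067 -0.091 0.28 0 0 -12 0.085;0.067 -0.091 0.31 0 0 -12 0.085;0.067 -0.091 0.34 0 0 -12 0.085;0.067 -0.091 0.36 0 0 -12 0.085;0.067 -0.091 0.378 0 0 -12 0.085;0.067 -0.091 0.378 0 0 -12 0.085;0.067 -0.091 0.378 0 0 -12 0.03;0.067 -0.091 0.378 0 0 -12 0.03;0.067 -0.091 0.378 0 0 -12 0.03;0.067 -0.091 0.378 0 0 -12 0.03;0.067 -0.091 0.378 0 0 -12 0.03;0.067 -0.091 0.378 0 0 -12 0.03' 60
```

```text
t: 3.6
tcp_pos: [0.4142, -0.1389, 0.024]
orientation: [[-0.978, -0.208, 0.003], [-0.208, 0.978, 0.0], [-0.003, -0.001, -1.0]]
ft_force: [-0.8, -0.5, 6.2]
gripper_width: 0.0511
grip_force: 62.7
```

```bash
python3 nudge.py '0 0 -0.03 0 0 0 0.03;0 0 -0.06 0 0 0 0.03;0 0 -0.09 0 0 0 0.03;-0.194 0.058 -0.09 0 0 10.3 0.03;-0.194 0.058 -0.09 0 0 10.3 0.03;-0.194 0.058 -0.09 0 0 10.3 0.03;-0.194 0.058 -0.09 0 0 10.3 0.03;-0.194 0.058 -0.09 0 0 10.3 0.03;-0.194 0.058 -0.09 0 0 10.3 0.03;-0.194 0.058 -0.09 0 0 10.3 0.03;-0.194 0.058 -0.06 0 0 10.3 0.03;-0.194 0.058 -0.035 0 0 10.3 0.03;-0.194 0.058 -0.018 0 0 10.3 0.03;-0.194 0.058 -0.008 0 0 10.3 0.03;-0.194 0.058 -0.002 0 0 10.3 0.03;-0.194 0.058 0 0 0 10.3 0.03;-0.194 0.058 0 0 0 10.3 0.03'
```

```text
t: 5.02
tcp_pos: [0.59, -0.0423, 0.0241]
orientation: [[-1.0, -0.029, -0.0], [-0.029, 1.0, 0.001], [0.0, 0.001, -1.0]]
ft_force: [-1.6, 0.2, -1.0]
gripper_width: 0.0509
grip_force: 65.0
```

```bash
python3 nudge.py '0 0 0 0 0 0 0.085;0 0 0 0 0 0 0.085;0 0 0 0 0 0 0.085;0 0 0 0 0 0 0.085;0 0 -0.04 0 0 0 0.085;0 0 -0.08 0 0 0 0.085;0 0 -0.12 0 0 0 0.085;0.189 0.344 -0.12 0 0 -14.3 0.085;0.189 0.344 -0.12 0 0 -14.3 0.085;0.189 0.344 -0.12 0 0 -14.3 0.085;0.189 0.344 -0.12 0 0 -14.3 0.085;0.189 0.344 -0.12 0 0 -14.3 0.085;0.189 0.344 -0.12 0 0 -14.3 0.085;0.189 0.344 -0.12 0 0 -14.3 0.085;0.189 0.344 -0.12 0 0 -14.3 0.085;0.189 0.344 -0.12 0 0 -14.3 0.085;0.189 0.344 -0.12 0 0 -14.3 0.085;0.189 0.344 -0.12 0 0 -14.3 0.085'
python3 - <<'E'
from h import *
c=imaging.camera('top')
print(*blobs(c,mask(c['image'],'red'),.04),*blobs(c,mask(c['image'],'blue'),.04),sep='\n')
c=imaging.camera('wrist');cv2.imwrite('pics/w2.png',c['image'][:,:,::-1])
E
```

```text
t: 6.52
tcp_pos: [0.3886, 0.3011, 0.1424]
orientation: [[-0.959, -0.283, -0.001], [-0.283, 0.959, 0.002], [0.0, 0.002, -1.0]]
ft_force: [1.0, 1.0, 0.3]
gripper_width: 0.085
grip_force: 0.0
(165.0, array([327., 170.]), array([589.3, -41.3]), array([50.8, 24.3]), -88.5)
(160.5, array([571., 345.]), array([ 146.5, -686.6]), array([35.3, 34.9]), 4.8)
(29.0, array([197., 246.]), array([381.7, 294.4]), array([51.6,  9.1]), -70.1)
```

View pics/w2.png

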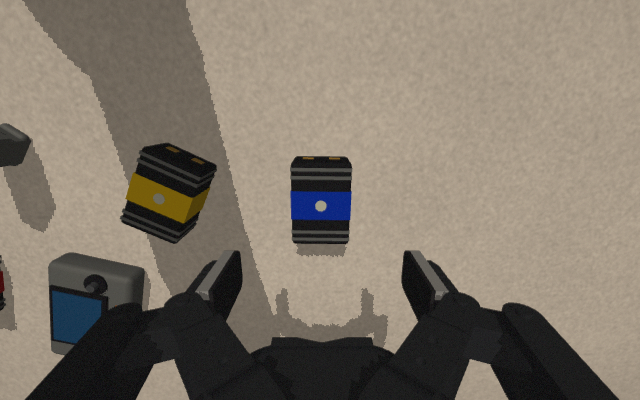

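Red sits at (0.589, -0.041), turned 1.5°. The wrist view shows blue at (321,203), square between the fingers, with yellow clear of them.

```bash
python3 nudge.py '-0.003 -0.003 0.04 0 0 0 0.085;-0.003 -0.003 0.07 0 0 0 0.085;-0.003 -0.003 0.095 0 0 0 0.085;-0.003 -0.003 0.112 0 0 0 0.085;-0.003 -0.003 0.119 0 0 0 0.085;-0.003 -0.003 0.119 0 0 0 0.03;-0.003 -0.003 0.119 0 0 0 0.03;-0.003 -0.003 0.119 0 0 0 0.03;-0.003 -0.003 0.119 0 0 0 0.03;-0.003 -0.003 0.119 0 0 0 0.03;-0.003 -0.003 0.119 0 0 0 0.03;-0.003 -0.003 0.119 0 0 0 0.03'
```

```text
t: 7.62
tcp_pos: [0.3963, 0.2953, 0.0249]
orientation: [[-0.961, -0.276, 0.002], [-0.276, 0.961, 0.003], [-0.003, 0.002, -1.0]]
ft_force: [-0.2, 0.6, 6.4]
gripper_width: 0.051
grip_force: 63.7
```

```bash
python3 nudge.py '0 0 -0.035 0 0 0 0.03;0 0 -0.07 0 0 0 0.03;0 0 -0.1 0 0 0 0.03;-0.19 -0.402 -0.1 0 0 14.5 0.03;-0.19 -0.402 -0.1 0 0 14.5 0.03;-0.19 -0.402 -0.1 0 0 14.5 0.03;-0.19 -0.402 -0.1 0 0 14.5 0.03;-0.19 -0.402 -0.1 0 0 14.5 0.03;-0.19 -0.402 -0.1 0 0 14.5 0.03;-0.19 -0.402 -0.1 0 0 14.5 0.03;-0.19 -0.402 -0.1 0 0 14.5 0.03;-0.19 -0.402 -0.1 0 0 14.5 0.03;-0.19 -0.402 -0.1 0 0 14.5 0.03;-0.19 -0.402 -0.1 0 0 14.5 0.03;-0.19 -0.402 -0.1 0 0 14.5 0.03;-0.19 -0.402 -0.1 0 0 14.5 0.03'
python3 - <<'E'
from h import *
c=imaging.camera('wrist');cv2.imwrite('pics/w3.png',c['image'][:,:,::-1])
c=imaging.camera('scene')
print(*blobs(c,mask(c['image'],'blue'),.14),sep='\n')
E
```

```text
t: 8.95
tcp_pos: [0.6887, -0.0426, 0.1233]
orientation: [[-1.0, -0.023, -0.0], [-0.023, 1.0, -0.001], [0.0, -0.001, -1.0]]
ft_force: [-1.1, 0.5, -3.4]
gripper_width: 0.0508
grip_force: 65.2
(143.5, array([362., 236.]), array([687.6, -38.4]), array([48.4, 26.3]), -89.4)
```

View pics/w3.png

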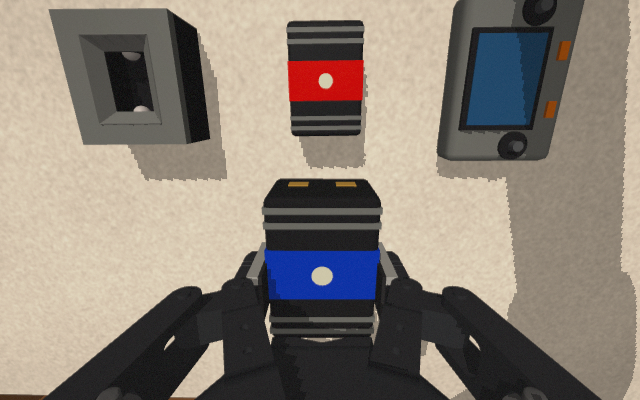

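The wrist view shows blue held straight at (322,275), in line with red at (326,80). Lower it and release.

```bash
python3 nudge.py '0 0.002 0.035 0 0 0 0.03;0 0.002 0.065 0 0 0 0.03;0 0.002 0.085 0 0 0 0.03;0 0.002 0.094 0 0 0 0.03;0 0.002 0.099 0 0 0 0.03;0 0.002 0.1 0 0 0 0.03;0 0.002 0.1 0 0 0 0.03;0 0.002 0.1 0 0 0 0.085;0 0.002 0.1 0 0 0 0.085;0 0.002 0.1 0 0 0 0.085;0 0.002 0.1 0 0 0 0.085;0 0.002 0.06 0 0 0 0.085;0 0.002 0.02 0 0 0 0.085;0 0.002 -0.02 0 0 0 0.085;0.02 0.002 -0.05 0 0 0 0.085;0.05 0.002 -0.05 0 0 0 0.085'
python3 - <<'E'
from h import *
c=imaging.camera('scene')
for k in('red','blue'):print(*blobs(c,mask(c['image'],k),.04),sep='\n')
c=imaging.camera('wrist');d=blobs(c,mask(c['image'],'blue'),.04);print(d);print(blobs(c,mask(c['image'],'red'),.04))
print(tool([.408,-.283,.12]))
E
```

```text
t: 10.38
tcp_pos: [0.6435, -0.0397, 0.1803]
orientation: [[-1.0, -0.027, 0.012], [-0.027, 1.0, -0.0], [-0.012, -0.001, -1.0]]
ft_force: [1.2, -1.0, 0.2]
gripper_width: 0.0851
grip_force: 0.0
(274.0, array([327., 238.]), array([593.4, -51.7]), array([71. , 39.8]), -74.3)
(304.0, array([355., 266.]), array([686.7, -45.3]), array([68.1, 35.7]), -77.7)
[(1089.5, array([325., 240.]), array([686. , -36.4]), array([52. , 27.6]), -87.4)]
[(1532.0, array([321., 149.]), array([590.6, -42.5]), array([52.6, 27.2]), -88.6)]
[ 0.23349043 -0.2374278   0.05479762]
```

```bash
python3 nudge.py '0.23 -0.238 0 0 0 0 0.085;0.23 -0.238 0 0 0 0 0.085;0.23 -0.238 0 0 0 0 0.085;0.23 -0.238 0.04 0 0 0 0.085;0.23 -0.238 0.08 0 0 0 0.085;0.23 -0.238 0.08 0 0 0 0.085;0.23 -0.238 0.08 0 0 0 0.085;0.23 -0.238 0.08 0 0 0 0.085;0.23 -0.238 0.08 0 0 0 0.085;0.23 -0.238 0.08 0 0 0 0.085;0.23 -0.238 0.08 0 0 0 0.085;0.23 -0.238 0.08 0 0 0 0.085'
python3 - <<'E'
from h import *
c=imaging.camera('wrist');d=blobs(c,mask(c['image'],'green'),.025);print(d)
cv2.imwrite('pics/w4.png',c['image'][:,:,::-1]);print(status.get_state()['tcp_pos'])
E
```

```text
t: 11.48
tcp_pos: [0.4162, -0.2824, 0.0935]
orientation: [[-1.0, -0.027, 0.001], [-0.027, 1.0, 0.0], [-0.001, 0.0, -1.0]]
ft_force: [-0.4, 0.3, -0.2]
gripper_width: 0.0852
grip_force: 0.0
[(1044.5, array([318., 209.]), array([ 409.3, -285.3]), array([28.7, 27.3]), 1.6)]
[ 0.41650116 -0.28213548  0.09359689]
```

View pics/w4.png

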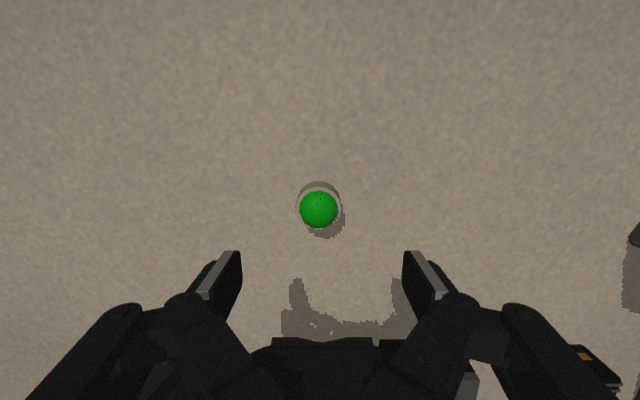

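The strobe's dome is at (318,209), midway between the fingers and about 8 mm nearer the robot than the TCP.

```bash
python3 nudge.py '0.0085 -0.002 0.03 0 0 0 0.085;0.0085 -0.002 0.055 0 0 0 0.085;0.0085 -0.002 0.07 0 0 0 0.085;0.0085 -0.002 0.0765 0 0 0 0.085;0.0085 -0.002 0.0765 0 0 0 0.085;0.0085 -0.002 0.0765 0 0 0 0.02;0.0085 -0.002 0.0765 0 0 0 0.02;0.0085 -0.002 0.0765 0 0 0 0.02;0.0085 -0.002 0.0765 0 0 0 0.02;0.0085 -0.002 0.0765 0 0 0 0.02;0.0085 -0.002 0.0765 0 0 0 0.02;0.0085 -0.002 0.0765 0 0 0 0.02;0.0085 -0.002 0.0765 0 0 0 0.02;0.0085 -0.002 0.0765 0 0 0 0.02' 25
```

```text
t: 12.7
tcp_pos: [0.4073, -0.2854, 0.0178]
orientation: [[-1.0, -0.026, 0.002], [-0.026, 1.0, -0.0], [-0.002, -0.0, -1.0]]
ft_force: [-0.7, 1.0, 5.8]
gripper_width: 0.0349
grip_force: 24.3
```

```bash
python3 nudge.py '0 0 -0.035 0 0 0 0.02;0 0 -0.07 0 0 0 0.02;0 0 -0.11 0 0 0 0.02;-0.2855 0.241 -0.11 0 0 0 0.02;-0.2855 0.241 -0.11 0 0 0 0.02;-0.2855 0.241 -0.11 0 0 0 0.02;-0.2855 0.241 -0.11 0 0 0 0.02;-0.2855 0.241 -0.11 0 0 0 0.02;-0.2855 0.241 -0.11 0 0 0 0.02;-0.2855 0.241 -0.11 0 0 0 0.02;-0.2855 0.241 -0.11 0 0 0 0.02;-0.2855 0.241 -0.11 0 0 0 0.02;-0.2855 0.241 -0.11 0 0 0 0.02;-0.2855 0.241 -0.08 0 0 0 0.02;-0.2855 0.241 -0.07 0 0 0 0.02;-0.2855 0.241 -0.07 0 0 0 0.02'
python3 - <<'E'
from h import *
c=imaging.camera('wrist');print(blobs(c,mask(c['image'],'blue'),.04),blobs(c,mask(c['image'],'green'),.096))
cv2.imwrite('pics/w5.png',c['image'][:,:,::-1]);print(status.get_state()['tcp_pos'])
E
```

```text
t: 14.03
tcp_pos: [0.683, -0.0366, 0.0837]
orientation: [[-1.0, -0.026, -0.006], [-0.026, 1.0, -0.0], [0.006, 0.0, -1.0]]
ft_force: [-0.9, 0.6, 0.2]
gripper_width: 0.0347
grip_force: 25.7
[(1276.5, array([322., 228.]), array([684.7, -36.1]), array([52.5, 25.8]), -88.5)] [(2313.5, array([321., 274.]), array([681.6, -36.7]), array([29.1, 26.6]), 1.5)]
[ 0.6840293  -0.03711259  0.08548545]
```

View pics/w5.png

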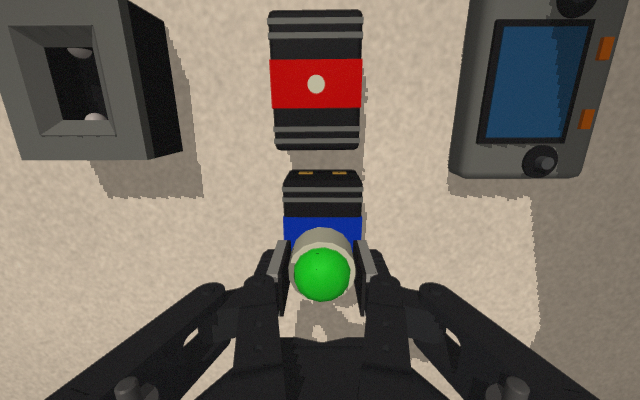

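The strobe, at (321,274), is over the middle of blue and the row is aligned. Lower it 30 mm and release.

```bash
python3 nudge.py '-0.001 0 0.015 0 0 0 0.02;-0.001 0 0.024 0 0 0 0.02;-0.001 0 0.028 0 0 0 0.02;-0.001 0 0.0295 0 0 0 0.02;-0.001 0 0.0295 0 0 0 0.02;-0.001 0 0.0295 0 0 0 0.02'
python3 nudge.py '0 0 0 0 0 0 0.06;0 0 0 0 0 0 0.06;0 0 0 0 0 0 0.06;0 0 0 0 0 0 0.06;0 0 -0.03 0 0 0 0.06;0 0 -0.07 0 0 0 0.06;0 0 -0.11 0 0 0 0.07;0 0 -0.13 0 0 0 0.07;0.03 0 -0.13 0 0 0 0.07;0.06 0 -0.13 0 0 0 0.07;0.06 0 -0.13 0 0 0 0.07'
python3 - <<'E'
from h import *
c=imaging.camera('wrist');print(blobs(c,mask(c['image'],'blue'),.04),blobs(c,mask(c['image'],'green'),.066))
cv2.imwrite('pics/w6.png',c['image'][:,:,::-1]);s=status.get_state();print(s['tcp_pos'],s['orientation'].round(3),tool([.4255,.001,.2]))
E
```

```text
t: 14.58
tcp_pos: [0.6862, -0.0369, 0.0579]
orientation: [[-1.0, -0.026, -0.001], [-0.026, 1.0, 0.001], [0.001, 0.001, -1.0]]
ft_force: [-3.8, -0.2, 4.8]
gripper_width: 0.0349
grip_force: 26.1
t: 15.5
tcp_pos: [0.6215, -0.0393, 0.1871]
orientation: [[-1.0, -0.024, -0.004], [-0.024, 1.0, 0.001], [0.004, 0.001, -1.0]]
ft_force: [0.3, 0.5, -0.0]
gripper_width: 0.0701
grip_force: 0.0
[(184.5, array([340., 245.]), array([685. , -20.5]), array([26.8, 19.6]), 2.9), (151.5, array([305., 245.]), array([686.1, -53. ]), array([25.5, 18.7]), 1.4)] [(552.5, array([322., 260.]), array([686.6, -36.7]), array([29.5, 27.4]), 1.4)]
[ 0.62417928 -0.03865528  0.18755097] [[-1.    -0.025 -0.001]
 [-0.025  1.     0.001]
 [ 0.001  0.001 -1.   ]] [ 0.19763758  0.04464463 -0.01213343]
```

View pics/w6.png

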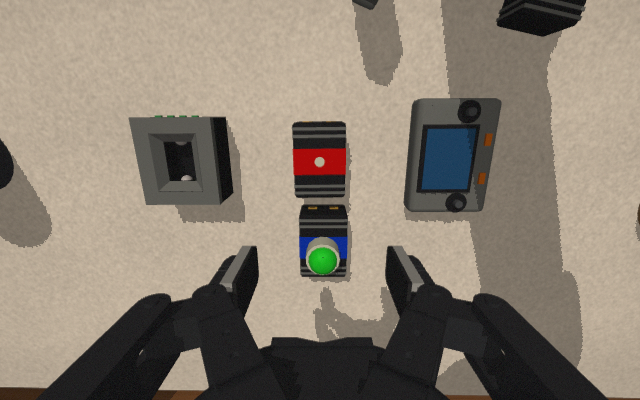

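The strobe stands upright on blue at (322,260), within 1 mm of its centre. Next is the stick.

```bash
python3 nudge.py '0.197 0.045 -0.012 0 0 21.4 0.07;0.197 0.045 -0.012 0 0 21.4 0.07;0.197 0.045 -0.012 0 0 21.4 0.07;0.197 0.045 -0.012 0 0 21.4 0.07;0.197 0.045 -0.012 0 0 21.4 0.07;0.197 0.045 -0.012 0 0 21.4 0.07;0.197 0.045 -0.012 0 0 21.4 0.07;0.197 0.045 -0.012 0 0 21.4 0.07;0.197 0.045 -0.012 0 0 21.4 0.07'
python3 - <<'E'
from h import *
c=imaging.camera('wrist');print([b for b in blobs(c,mask(c['image'],'orange'),.084,60) if abs(b[2][0]-425)<60 and abs(b[2][1])<60]);c2=imaging.camera('top')
cv2.imwrite('pics/w7.png',c['image'][:,:,::-1]);s=status.get_state();print(s['tcp_pos'],s['orientation'].round(3),tool([.4255,.001,.061]))
E
```

```text
t: 16.3
tcp_pos: [0.4302, 0.0014, 0.1997]
orientation: [[-0.94, 0.34, 0.002], [0.34, 0.94, -0.001], [-0.002, -0.0, -1.0]]
ft_force: [0.7, 0.6, -0.1]
gripper_width: 0.0702
grip_force: 0.0
[(1021.0, array([320., 195.]), array([426.1,   1.6]), array([38.7, 24. ]), -20.8)]
[0.42969771 0.00113611 0.19927511] [[-0.94   0.341  0.   ]
 [ 0.341  0.94  -0.001]
 [-0.001 -0.001 -1.   ]] [ 0.00400883 -0.00142714  0.13827342]
```

View pics/w7.png

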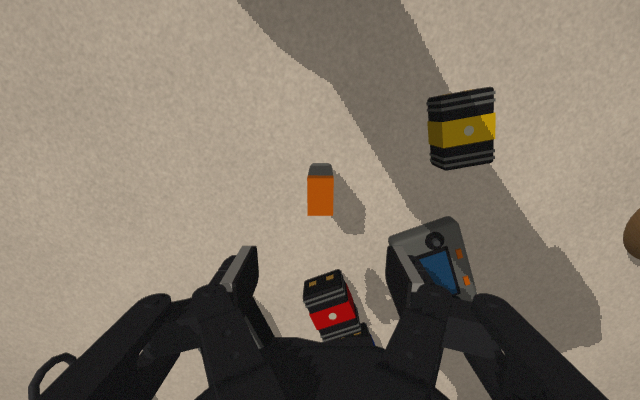

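The stick's orange top is at (320,195), aligned and centred between the fingers. Descend and grip.

```bash
python3 nudge.py '0.004 -0.001 0.04 0 0 0 0.07;0.004 -0.001 0.08 0 0 0 0.07;0.004 -0.001 0.11 0 0 0 0.07;0.004 -0.001 0.13 0 0 0 0.07;0.004 -0.001 0.138 0 0 0 0.07;0.004 -0.001 0.138 0 0 0 0.07;0.004 -0.001 0.138 0 0 0 0.01;0.004 -0.001 0.138 0 0 0 0.01;0.004 -0.001 0.138 0 0 0 0.01;0.004 -0.001 0.138 0 0 0 0.01;0.004 -0.001 0.138 0 0 0 0.01;0.004 -0.001 0.138 0 0 0 0.01;0.004 -0.001 0.138 0 0 0 0.01;0.004 -0.001 0.138 0 0 0 0.01;0.004 -0.001 0.138 0 0 0 0.01;0.004 -0.001 0.138 0 0 0 0.01' 80
python3 - <<'E'
from h import *
c=imaging.camera('wrist')
P=np.array([[129,117],[218,117],[222,203],[147,205]])
print(status.get_state()['orientation'].round(3))
E
```

```text
t: 17.73
tcp_pos: [0.4253, 0.0023, 0.0625]
orientation: [[-0.94, 0.34, 0.002], [0.34, 0.94, 0.001], [-0.002, 0.002, -1.0]]
ft_force: [-0.7, -0.7, 5.7]
gripper_width: 0.023
grip_force: 77.9
[[-0.94   0.34   0.002]
 [ 0.34   0.94   0.001]
 [-0.002  0.002 -1.   ]]
```

```bash
python3 nudge.py '0 0 -0.04 0 0 0 0.01;0 0 -0.08 0 0 0 0.01;-0.22 -0.1145 -0.08 0 0 -22 0.01;-0.22 -0.1145 -0.08 0 0 -22 0.01;-0.22 -0.1145 -0.08 0 0 -22 0.01;-0.22 -0.1145 -0.08 0 0 -22 0.01;-0.22 -0.1145 -0.08 0 0 -22 0.01;-0.22 -0.1145 -0.08 0 0 -22 0.01;-0.22 -0.1145 -0.08 0 0 -22 0.01;-0.22 -0.1145 -0.08 0 0 -22 0.01;-0.22 -0.1145 -0.08 0 0 -22 0.01;-0.22 -0.1145 -0.08 0 0 -22 0.01'
python3 - <<'E'
from h import *
c=imaging.camera('wrist');cv2.imwrite('pics/w8.png',c['image'][:,:,::-1])
s=status.get_state();print(s['tcp_pos'],s['orientation'].round(3))
print([b for b in blobs(c,mask(c['image'],'orange'),.163,60) if abs(b[2][0]-594)<60 and abs(b[2][1]+180)<60])
for p in((.551,-.219),(.551,-.143),(.637,-.143),(.637,-.219)):print(proj(c,(*p,.045)).round())
E
```

```text
t: 18.78
tcp_pos: [0.5917, -0.1795, 0.1414]
orientation: [[-0.999, -0.037, -0.001], [-0.037, 0.999, 0.001], [0.0, 0.001, -1.0]]
ft_force: [-0.4, -0.5, -0.9]
gripper_width: 0.0228
grip_force: 78.7
[ 0.59173434 -0.17909496  0.14147119] [[-0.999 -0.038 -0.   ]
 [-0.038  0.999  0.001]
 [ 0.     0.001 -1.   ]]
[(4096.0, array([322., 287.]), array([ 591.3, -179.6]), array([41.9, 24.2]), 2.1)]
[275. 157.]
[368. 161.]
[360. 255.]
[276. 252.]
```

View pics/w8.png

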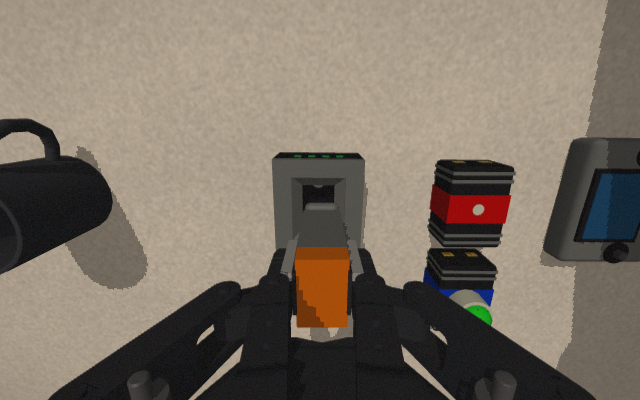

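The wrist view shows the charger's near top edge at row 158, columns 273 to 365. That confirms its centre at about (0.594, -0.1815). The held stick is about 2 mm off in each axis, so I'll correct that and lower it to the pocket mouth.

```bash
python3 nudge.py '-0.0024 -0.0023 0.01 0 0 0 0.01;-0.0024 -0.0023 0.02 0 0 0 0.01;-0.0024 -0.0023 0.028 0 0 0 0.01;-0.0024 -0.0023 0.034 0 0 0 0.01;-0.0024 -0.0023 0.038 0 0 0 0.01;-0.0024 -0.0023 0.041 0 0 0 0.01;-0.0024 -0.0023 0.043 0 0 0 0.01;-0.0024 -0.0023 0.043 0 0 0 0.01;-0.0024 -0.0023 0.043 0 0 0 0.01'
```

```text
t: 19.58
tcp_pos: [0.5949, -0.1829, 0.0984]
orientation: [[-0.999, -0.037, 0.0], [-0.037, 0.999, -0.0], [-0.0, -0.0, -1.0]]
ft_force: [-0.1, 0.4, -1.0]
gripper_width: 0.023
grip_force: 78.7
```

```bash
python3 nudge.py '0 0 0.001 0 0 0 0.01;0 0 0.002 0 0 0 0.01;0 0 0.003 0 0 0 0.01;0 0 0.004 0 0 0 0.01;0 0 0.004 0 0 0 0.01'; python3 nudge.py '0 0 0.002 0 0 0 0.01;0 0 0.004 0 0 0 0.01;0 0 0.006 0 0 0 0.01;0 0 0.006 0 0 0 0.01'
```

```text
t: 20.0
tcp_pos: [0.5942, -0.1832, 0.0949]
orientation: [[-0.999, -0.036, -0.001], [-0.036, 0.999, 0.0], [0.001, 0.0, -1.0]]
ft_force: [-5.7, -0.3, 7.6]
gripper_width: 0.0229
grip_force: 80.1
t: 20.33
tcp_pos: [0.5939, -0.1831, 0.0879]
orientation: [[-0.999, -0.036, -0.001], [-0.036, 0.999, -0.0], [0.001, 0.0, -1.0]]
ft_force: [-1.7, -0.7, -1.6]
gripper_width: 0.0229
grip_force: 78.5
```

```bash
python3 nudge.py '0 0 0.002 0 0 0 0.01;0 0 0.004 0 0 0 0.01;0 0 0.006 0 0 0 0.01;0 0 0.006 0 0 0 0.01'; python3 nudge.py '0 0 0.002 0 0 0 0.01;0 0 0.004 0 0 0 0.01;0 0 0.006 0 0 0 0.01;0 0 0.006 0 0 0 0.01'
```

```text
t: 20.67
tcp_pos: [0.5937, -0.1823, 0.0809]
orientation: [[-0.999, -0.037, -0.003], [-0.037, 0.999, 0.001], [0.003, 0.001, -1.0]]
ft_force: [-2.8, -0.2, -6.6]
gripper_width: 0.0231
grip_force: 78.5
t: 21.0
tcp_pos: [0.5944, -0.1828, 0.0776]
orientation: [[-0.999, -0.036, -0.0], [-0.036, 0.999, 0.001], [0.0, 0.001, -1.0]]
ft_force: [-9.8, 2.0, 13.0]
gripper_width: 0.0228
grip_force: 80.8
```

```bash
python3 nudge.py '0 0 0.001 0 0 0 0.01;0 0 0.002 0 0 0 0.01;0 0 0.002 0 0 0 0.01'
```

```text
t: 21.25
tcp_pos: [0.5945, -0.1829, 0.0775]
orientation: [[-0.999, -0.036, 0.0], [-0.036, 0.999, 0.002], [-0.001, 0.002, -1.0]]
ft_force: [-16.0, 3.8, 29.8]
gripper_width: 0.0226
grip_force: 83.5
```

```bash
python3 - <<'E'
from h import *
for n in('top','scene'):
    c=imaging.camera(n)
    for b in blobs(c,mask(c['image'],'orange'),.099,10):
        if abs(b[2][0]-594)<60 and abs(b[2][1]+180)<60: print(n,b)
cv2.imwrite('pics/s9.png',cv2.resize(c['image'][190:310,180:380,::-1],None,fx=4,fy=4))
E
```

```text
scene (177.5, array([277., 255.]), array([ 600.1, -182.4]), array([46.4, 26.3]), -4.7)
```

View pics/s9.png

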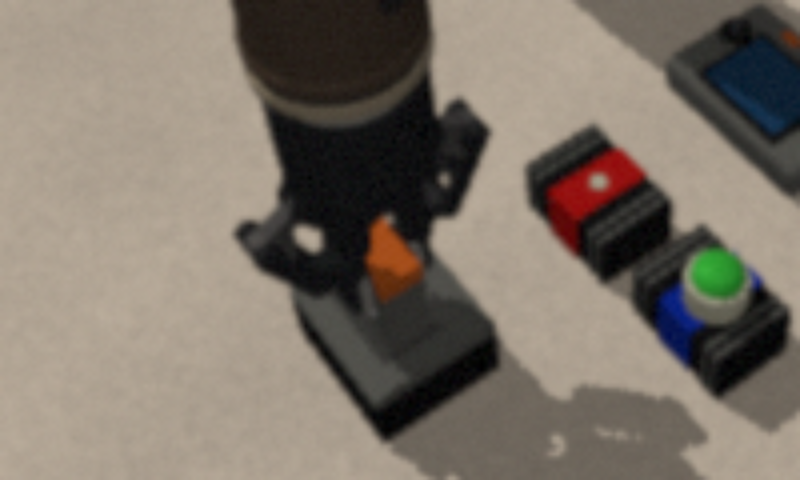

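Force rose from 13 to 30 N with no travel, so the stick is on the floor of the pocket. The scene crop shows it seated upright under the gripper, and red, blue and strobe in place. Relieve the load, release and back off.

```bash
python3 nudge.py '0.001 0 -0.003 0 0 0 0.01;0.001 0 -0.003 0 0 0 0.01;0.001 0 -0.003 0 0 0 0.06;0.001 0 -0.003 0 0 0 0.06;0.001 0 -0.003 0 0 0 0.06;0.001 0 -0.003 0 0 0 0.06;0.001 0 -0.003 0 0 0 0.06;0.001 0 -0.04 0 0 0 0.06;0.001 0 -0.08 0 0 0 0.06;0.001 0 -0.12 0 0 0 0.06;0.05 0 -0.15 0 0 0 0.06;0.09 0 -0.15 0 0 0 0.06;0.12 0 -0.15 0 0 0 0.06;0.15 0 -0.15 0 0 0 0.06;0.15 0 -0.15 0 0 0 0.06'
python3 - <<'E'
from h import *
cs={n:imaging.camera(n) for n in('top','scene','wrist')}
L={}
for n,c in cs.items():
    for b in blobs(c,mask(c['image'],'orange'),.099,10):
        if abs(b[2][0]-594)<60 and abs(b[2][1]+180)<60: print(n,b)
    for k,z in(('red',.04),('blue',.04),('green',.066),('yellow',.04)):
        print(n,k,[b[2:] for b in blobs(c,mask(c['image'],k),z) if 380<b[2][0]<720])
print(status.get_state()['tcp_pos'])
c=cs['scene'];cv2.imwrite('pics/s10.png',cv2.resize(c['image'][120:380,100:500,::-1],None,fx=2,fy=2))
E
```

```text
t: 22.6
tcp_pos: [0.439, -0.1893, 0.2243]
orientation: [[-0.999, -0.032, -0.002], [-0.032, 0.999, 0.003], [0.002, 0.003, -1.0]]
ft_force: [-0.4, -0.6, -0.2]
gripper_width: 0.0599
grip_force: 0.0
top (117.0, array([382., 166.]), array([ 593.6, -182.3]), array([34. , 23.1]), 0.6)
top red [(array([589.3, -41.3]), array([50.8, 24.3]), -88.5)]
top blue []
top green [(array([686.3, -37. ]), array([24.2, 21.1]), 1.3)]
top yellow [(array([422.2, 160.1]), array([54.4, 26.7]), 80.1)]
scene (202.0, array([275., 255.]), array([ 601.4, -184.4]), array([42., 27.]), 0.7)
scene red [(array([593.4, -51.9]), array([70.5, 39.8]), -74.3)]
scene blue [(array([692., -62.]), array([46.2, 21.2]), -38.1)]
scene green [(array([690.6, -38.2]), array([27.2, 25.3]), -36.4)]
scene yellow [(array([429.9, 145.3]), array([82.3, 42.3]), -78.1)]
wrist (661.0, array([322., 322.]), array([ 591.6, -183. ]), array([43.8, 23.6]), 2.7)
wrist red [(array([585.6, -26.6]), array([21.4, 17.1]), -83.5)]
wrist blue [(array([682.1, -14.6]), array([29. , 11.7]), 34.1)]
wrist green [(array([684.9, -32.3]), array([31.1, 16.3]), 2.2)]
wrist yellow [(array([421.2, 142.7]), array([89.4, 27.4]), 79.6), (array([540.2, -64.6]), array([10.6,  4.3]), -87.9), (array([539.5, -43. ]), array([10.7,  4.3]), -87.9)]
[ 0.44561949 -0.18815848  0.22482592]
```

View pics/s10.png

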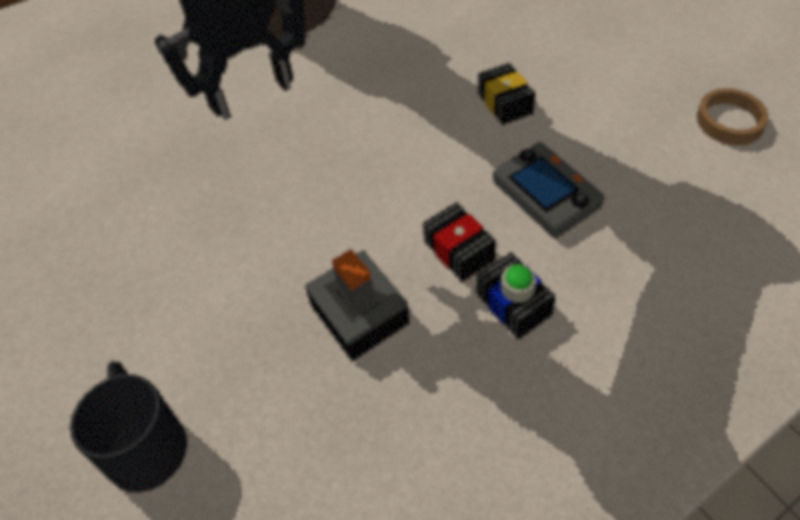

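The final scene view shows the stick seated upright at about (275,255) in full-frame pixels. Red and blue are in line with the strobe on blue, and yellow, tape and mug have not moved.

```bash
python3 nudge.py '0 0 0 0 0 0 0.06;0 0 0 0 0 0 0.06;0 0 0 0 0 0 0.06'; python3 -c "
from rig import arm, imaging, status, close_job
print(close_job())"
```

```text
t: 23.0
tcp_pos: [0.4456, -0.1883, 0.224]
orientation: [[-0.999, -0.037, -0.001], [-0.037, 0.999, -0.001], [0.001, -0.001, -1.0]]
ft_force: [-0.7, 0.1, 0.4]
gripper_width: 0.0599
grip_force: 0.0
the job is handed in; nothing more can be done
None
```

The job is handed in at about 23 s. The stick is pressed home in the charger, red lies midway, blue is in line about 20 mm behind it with the strobe upright on top, and yellow, tape and mug were left alone; these are my own camera and force readings, as the hand-in returned no verdict.

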